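# Latch the herb chopper and press its drive stem home

## Task

Secure the lid of the herb chopper by turning the latch on its front edge until the latch arm points straight in over the lid. Then take the drive stem out of its wooden stand, turn it so that its four splines mesh with the cross-shaped socket on the lid, and push it fully home against the spring, until its flange sits on the socket. Finish while still holding the stem upright and pressed home, and leave the soup bowl, the jar and the spoon where they are.

Things in the scene. Friction and masses are not known exactly. Their poses are not given: they have to be found in the camera images.
- chopper: Herb chopper, fixed: clear square bowl 150 x 150 mm on an orange-brown cutting board 240 x 240 x 10 mm with dark inlaid border. Origin under the board's centre, on the worktop; x points away from the latch side, z up. A white lid covers the bowl; its flat top is 90.5 mm above the worktop.
- lid (a joint): Hinge of the white lid (150 x 150 x 10 mm) on the bowl's far side (chopper +x), rad: 0 = shut, as at the start; grows as it lifts. Only its weight (about 0.35 kg with the hub) holds it down before it is latched.
- latch (a joint): Angle of the steel turning latch, rad. 0 = open: its arm lies along the lid's front edge (towards chopper +y). Grows as it turns clockwise seen from above; 1.57 = end stop, the arm pointing straight in over the lid (chopper +x). Starts between 0 and 0.4 and stays where it is left (friction 0.06 N m).
- latch_pivot (a point): Top centre of the latch's thumb fin, on its upright turning axis, 124 mm above the worktop, 95 mm from the chopper's centre towards chopper -x. The fin is 36 mm long, 10 mm thick, 26 mm high, centred on the axis; under it the flat arm, 16 mm wide, 6 mm thick, reaches 42 mm from the axis. x axis: along the fin towards the arm's end; z up; turns with the latch.
- hub_mouth (a point): Top centre of the drive hub, a 44 x 44 x 34 mm aluminium block amid the lid; 124.5 mm above the worktop. Its cross-shaped socket, open above, has four slots 11 mm wide reaching 15.5 mm from the centre. x, y: along the slots, square to the block's sides (repeats every quarter turn). It sits turned up to 0.7 rad against the chopper, too stiff (0.6 N m) to turn by rubbing.
- plunger (a joint): Spring-loaded black pin, 9 mm thick, upright in the middle of the socket, m: 0 = up, its top 16 mm below hub_mouth; grows as it is pushed down (limit 0.012). The spring pushes up with 5.5 N at 0 and 11 N at 0.010, where the stem is home; it lifts the stem again if the stem is let go.
- stand: Wooden block 74 x 74 x 40 mm, fixed to the worktop, with a 36 mm round through hole in the middle of the top, in which the drive stem hangs by its flange. Origin: centre of its underside; z up.
- stem: Drive stem, 84 mm long, 0.13 to 0.21 kg, hanging loose and upright in the stand, its origin 14 mm above the worktop. Origin: tip of the lower end, z up. From the tip: round tapered pilot 7 mm thick (0 to 8 mm); four splines in a cross, 28 mm across, 8 mm thick (8 to 26 mm); flange 44 mm across (26 to 31 mm). x, y: along the splines (repeats every quarter turn).
- stem_grip (a point): Middle of the stem's square black grip head, 70 mm above the stem's origin, same axes. The head is 30 x 30 mm, 50 to 84 mm above that origin, its flat sides square to the splines, on an 18 mm shaft. Home: the flange lies on the hub and this point is 44 mm above hub_mouth; with splines not lined up the pilot enters but they rest on the hub, this point 62 mm above it.
- soup_bowl: White soup bowl, 130 mm across and 55 mm high, loose, to be left alone. Origin: centre of its underside.
- jar: Small glass jar with a steel cap, 46 mm across and 85 mm high, loose, to be left alone. Origin: centre of its underside.
- spoon: Steel spoon 170 mm long lying on the worktop, loose, to be left alone. Origin: on its underside, x along its length.
Things that resemble listed ones, but are neither listed nor needed, are in the scene too. What is shaped like the stem but blue or yellow is not meant.

How it is judged:
By the outcome, as a careful person would: the job done as asked, in the order asked, and still so for the second after the job is handed in, while the arm keeps its last pose, push and grip.
It also fails if it takes over 58 s, if anything falls off the work surface, if the arm or the gripper's body presses on something with over 40 N, if the wrist force passes 120 N, or if a joint passes its speed limit or range.

## Robot

A 6-joint arm with a two-finger parallel gripper is mounted at the origin on the work surface. World frame = base frame: x ahead of the robot, y to its left, z up, the work surface at z = 0. Lengths are in m, angles in rad, forces in N, time in s.
With the tool pointing down it reaches from about 0.3 to 0.85 m from the base axis. Payload 5.4 kg.
Tool frame: the origin (TCP) lies at the very end of the fingers, on their centre line; the grasp point (between the pads) lies 19 mm behind it (manip.tcp_to_grasp is the distance from the TCP to the grasp point, in m); z points along the fingers, y is the line along which they close (so a half turn about z gives the same grasp; the last joint's range is limited). The gripper opens to 85 mm and grips with 20 to 120 N. Pads are 22 mm wide; open, the fingers measure 114 mm over their backs; the gripper's body (76 mm by 85 mm) begins 54 mm behind the grasp point. The pads swing forward as they close: fully open they stand 13 mm farther back than shut.
Start: joints at [-1.481, 0.158, 1.597, -0, 1.386, -0.21], TCP at [0.17, -0.549, 0.231] pointing down, gripper open.
Joint ranges: [-2.91, 2.91], [-0.94, 2.29], [0.18, 2.7], [-1.29, 4.43], [0.17, 2.64], [-3, 3]. Speed limits (rad/s): [2.57, 2.57, 3.14, 3.14, 3.14, 3.14].

## Interface

Orientations are given as [roll, pitch, yaw] about the fixed x, y, z axes, in that order (R = Rz(yaw) Ry(pitch) Rx(roll)).
In Python, from rig import manip, ik, get_obs, eyes gives the robot as it stands. Calls block until the motion is done:
- manip.goto(position, orientation): joint-space move of the TCP to a pose.
- manip.line_to(position, rate=0.15, frame=None, stop_force=None): straight line of the TCP; frame=None keeps the orientation; rate is the mean speed in m/s. With stop_force (N) it stops when the force on the tool has changed by that much, and returns True; else False.
- manip.set_joints(angles): joint-space move.
- manip.open_gripper() and manip.close_gripper(grip_force=None): open the fingers fully, or close them until they stop; grip_force is the grip in N (None keeps the last).
- manip.pause(seconds).
- ik(position, orientation): joint angles nearest the present ones, or None.
- get_obs(): the state.
- eyes.camera(name): name is "scene" or "top"; returns (picture, depth): 400x640x3 uint8, blue, green, red; 400x640 float32, m along the optical axis (not along the pixel's ray), 0 where there is no reading.
- eyes.camera_params(name): a dict with "intrinsics" (3x3 intrinsics, pixels), "world_from_camera" (4x4, takes a point from camera to world coordinates). Camera axes: x right, y down, z forward; pixel columns grow to the right and rows downward; lengths in m; the calibration is good to about 2 mm. A picture is of the moment at which its call begins. camera_params takes no time and is no camera call.
A pose or a line that the arm cannot do raises manip.PlanningError and nothing moves.
- manip.job_done(): hands the job in; it is judged then, once.
The state is a dict: "time_s": time; "qpos": joint angles; "joint_vel": joint speeds; "effort": joint torques, N m; "position": TCP position; "orientation": TCP orientation; "wrist_force": force on the tool from outside, world axes, zero at the start; "ft_torque": the same for the moment, N m; "finger_gap": finger opening in m; "finger_force": force on a finger pad.
Only numpy, scipy, OpenCV 4.12 (cv2) and the standard library are available. Lean on these libraries where they do the work, as an engineer would, in place of code of your own. Each camera call takes 0.05 s, during which the arm holds its last target. There are 200 camera calls.

## Working session

There is one attempt and no reset: what is moved stays moved. The work goes in short steps, each a Python script; the robot and the scene stay as the last script left them, time stands still between calls to the robot, and variables do not carry over. Pictures are saved under pics/ and viewed, at most 10 in all, crops included, and the job is handed in when it is done.

```bash
mkdir -p pics; ls
cat > h.py <<'E'
import numpy as np, cv2
from rig import manip, ik, get_obs, eyes
def cloud(name):
    im,d=eyes.camera(name); p=eyes.camera_params(name); K=np.array(p["intrinsics"]);T=np.array(p["world_from_camera"])
    v,u=np.mgrid[:400,:640]
    c=np.stack([(u-K[0,2])/K[0,0]*d,(v-K[1,2])/K[1,1]*d,d],-1)
    w=c@T[:3,:3].T+T[:3,3]; w[d==0]=np.nan
    return im,w
E
python3 - <<'E'
from h import *
for n in("top","scene"):
    im,w=cloud(n); cv2.imwrite(f"pics/{n}0.png",im); np.savez(f"{n}0.npz",im=im,w=w)
    print(n,np.array(eyes.camera_params(n)["world_from_camera"]).round(3).tolist(),eyes.camera_params(n)["intrinsics"])
o=get_obs();print(o["time_s"],o["orientation"],manip.tcp_to_grasp)
E
```

```text
pics
top [[-0.017, -0.992, 0.127, 0.429], [-1.0, 0.016, -0.005, -0.116], [0.003, -0.127, -0.992, 1.102], [0.0, 0.0, 0.0, 1.0]] [[440.5010182    0.         319.07543004]
 [  0.         440.5010182  195.42324314]
 [  0.           0.           1.        ]]
scene [[0.791, 0.423, -0.442, 1.028], [0.612, -0.561, 0.558, -0.703], [-0.012, -0.712, -0.702, 0.827], [0.0, 0.0, 0.0, 1.0]] [[427.0684307    0.         321.41929653]
 [  0.         427.0684307  194.89089327]
 [  0.           0.           1.        ]]
0.1 [-3.13987514e+00 -3.25917129e-04  2.99867759e-01] 0.0187
```

View pics/top0.png

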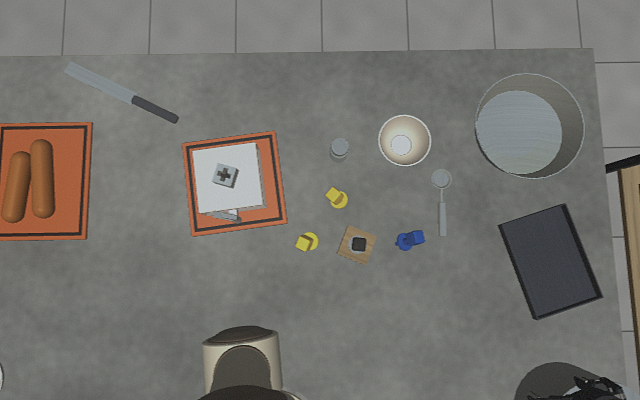

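View pics/scene0.png

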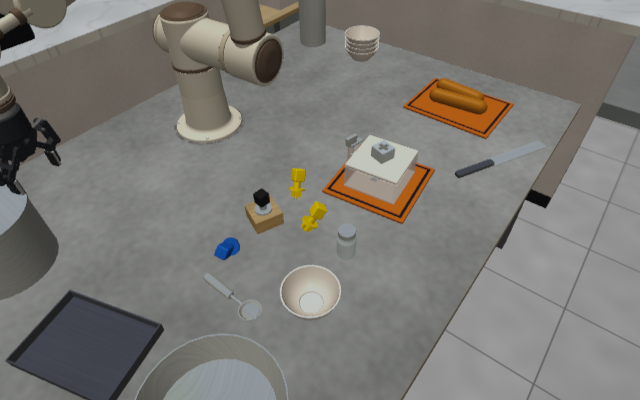

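The top view shows the chopper at (235,183) with the hub at (225,175) and the latch at its near edge, about (228,215). The candidates for the stem are the black-headed one in the wooden stand (358,244), yellow ones at (338,197) and (307,242), and a blue one at (410,240). Only the black one in the stand fits. Next I'll take a crop of it and measure.

```bash
cat >> h.py <<'E'
def rect(w,mask,zlo,zhi,box):
    "min-area rectangle (centre, size, yaw mod 90deg) of cloud points in a pixel box and height band"
    m=np.zeros(w.shape[:2],bool); u0,u1,v0,v1=box; m[v0:v1,u0:u1]=1
    m&=(w[...,2]>zlo)&(w[...,2]<zhi)
    if mask is not None: m&=mask
    n,l,s,_=cv2.connectedComponentsWithStats(m.astype(np.uint8))
    if n<2: return None
    m=l==1+np.argmax(s[1:,4]); p=w[m]
    c,sz,a=cv2.minAreaRect((p[:,:2]*1000).astype(np.float32))
    return dict(n=int(m.sum()),c=np.round(c,1),sz=np.round(sz,1),a=round(a,1),mean=(p.mean(0)*1000).round(1),z=np.round(np.nanmedian(p[:,2])*1000,1))
E
python3 - <<'E'
from h import *
z=np.load("top0.npz");im,w=z["im"],z["w"]; s=np.load("scene0.npz");sim,sw=s["im"],s["w"]
print("lid",rect(w,None,.085,.096,(180,290,125,240)))
print("hub",rect(w,None,.117,.13,(205,245,155,200)))
print("latch",rect(w,None,.112,.13,(190,260,203,235)))
print("latcharm",rect(w,None,.093,.108,(190,260,203,235)))
g=(im[...,2]>170)&(im[...,0]<100)
print("board",rect(w,None,.006,.02,(175,295,125,245)))
print("head",rect(w,None,.09,.105,(335,380,222,270)))
print("stand",rect(w,None,.034,.047,(330,385,215,275)))
print("S hub",rect(sw,None,.117,.13,(365,400,135,170)))
print("S latch",rect(sw,None,.1,.13,(335,362,125,165)))
print("S head",rect(sw,None,.09,.105,(245,280,180,220)))
print("S lid",rect(sw,None,.085,.096,(335,425,130,185)))
for r in (211,214,217,220): print((w[r,205:245:3]*1000).round(0).astype(int)[:, 2])
a=cv2.resize(im[125:245,175:295],(480,480),interpolation=cv2.INTER_CUBIC)
b=cv2.resize(im[215:275,328:388],(480,240)[::-1] if 0 else (300,300),interpolation=cv2.INTER_CUBIC)
c=cv2.resize(sim[110:180,320:400],(300,262),interpolation=cv2.INTER_CUBIC)
o=np.zeros((570,790,3),np.uint8);o[:480,:480]=a;o[:300,485:785]=b;o[302:564,485:785]=c
cv2.imwrite("pics/crop.png",o)
E
```

```text
lid {'n': 3549, 'c': array([603.8,  91.8]), 'sz': array([153.5, 150.3]), 'a': 7.0, 'mean': array([603.7,  90.7,  89.1]), 'z': np.float64(89.0)}
hub {'n': 296, 'c': array([605.4,  91.8]), 'sz': array([45.6, 44.3]), 'a': 73.1, 'mean': array([605. ,  91.7, 122.6]), 'z': np.float64(122.7)}
latch {'n': 78, 'c': array([511.1,  80.1]), 'sz': array([35.8,  9.9]), 'a': 79.0, 'mean': array([510.8,  79.8, 122. ]), 'z': np.float64(122.5)}
latcharm {'n': 72, 'c': array([514.6,  97.7]), 'sz': array([46.9, 15.9]), 'a': 78.7, 'mean': array([514.8, 105.8,  96.7]), 'z': np.float64(96.8)}
board {'n': 3864, 'c': array([605.1,  91.6]), 'sz': array([240. , 240.1]), 'a': 7.1, 'mean': array([594.3,  75.8,   9.1]), 'z': np.float64(8.9)}
head {'n': 173, 'c': array([ 445.7, -211.5]), 'sz': array([30. , 29.5]), 'a': 88.1, 'mean': array([ 445.1, -210.7,   96.7]), 'z': np.float64(96.9)}
stand {'n': 772, 'c': array([ 444.4, -210.7]), 'sz': array([74. , 74.1]), 'a': 67.3, 'mean': array([ 443.7, -209.5,   39.8]), 'z': np.float64(39.6)}
S hub {'n': 226, 'c': array([604.3,  95.6]), 'sz': array([46.5, 48. ]), 'a': 73.4, 'mean': array([605.7,  92.9, 124.5]), 'z': np.float64(125.1)}
S latch {'n': 116, 'c': array([513.1,  88.7]), 'sz': array([47. , 14.5]), 'a': 78.6, 'mean': array([512.7,  82.5, 114.8]), 'z': np.float64(115.8)}
S head {'n': 134, 'c': array([ 446.1, -209. ]), 'sz': array([30.6, 30. ]), 'a': 85.4, 'mean': array([ 447.5, -210.6,   97.5]), 'z': np.float64(98.4)}
S lid {'n': 1705, 'c': array([604.8,  93.8]), 'sz': array([150.3, 153.2]), 'a': 7.5, 'mean': array([611.8,  82.7,  92.1]), 'z': np.float64(92.3)}
[89 90 91 98 98 75 63 55 70 68 70 53 15  9]
[ 53  49  36  96  96  99 123 122 124  98  66  56   8   9]
[  7  11  12 100  94  95 121 125 121 123 122 112  13   5]
[ 7  8  8  9  7  9 10  6 95 98 81 98 19  8]
```

View pics/crop.png

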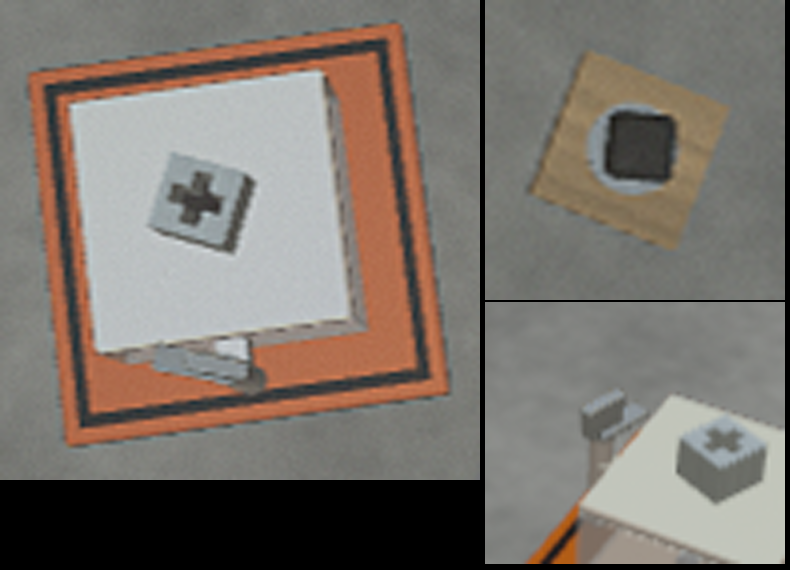

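Measured values fit the given sizes:
- **Chopper:** centre (605, 92), yaw 7.1°.
- **Latch:** pivot (511, 80). The fin points at 79°, so the latch angle is about 0.32 rad.
- **Hub:** yaw about -17°.
- **Stem head:** (446, -211), yaw about -3°, top at 98 mm. The crop confirms it is the black head in the wooden stand.

I'll turn the latch first.

Run:
```python
from h import *
P=np.array([.5110,.0800,.104]); pi=np.pi
def rep(t): o=get_obs();print(t,round(o["time_s"],2),o["position"].round(4) if hasattr(o["position"],'round') else o["position"],np.round(o["orientation"],3),np.round(o["wrist_force"],1),round(o["finger_gap"],4))
best=None
for off in (0,180,-180):
    y=np.radians(79+off); q=ik(P,[pi,0,y]); q2=ik(P,[pi,0,y-np.radians(72)])
    if q is not None and q2 is not None:
        q=np.array(q);q2=np.array(q2);print(off,q.round(2),q2.round(2))
        if abs((q2-q)[:5]).max()<.05 and (best is None or abs(q[5])<abs(best[1][5])): best=(y,q,q2)
y,q,q2=best
manip.goto(P+[0,0,.08],[pi,0,y]); rep("above")
if manip.line_to(P,rate=.1,stop_force=12): rep("hit!"); raise SystemExit
manip.close_gripper(40); rep("grip")
q=np.array(get_obs()["qpos"]); d=-np.sign(q[5]-q2[5])*np.radians(73.5)
for f in np.linspace(.1,1,10):
    qq=q.copy();qq[5]+=d*f; manip.set_joints(qq)
    o=get_obs()
    if abs(o["ft_torque"][2])>1.5: print("torque",f,o["ft_torque"]);break
rep("turned"); print(get_obs()["ft_torque"])
```

```text
0 [-0.08  0.15  1.87 -0.    1.12  0.11] [-0.08  0.15  1.87 -0.    1.12  1.37]
above 2.64 [0.5113 0.0793 0.1841] [3.141 0.    1.378] [-0.3  0.8  0.3] 0.0851
grip 4.27 [0.5112 0.08   0.1042] [ 3.141 -0.     1.379] [0.1 0.3 1.2] 0.0093
turned 6.77 [0.5084 0.0831 0.1042] [-3.136  0.006  0.102] [-12.2  11.1  12. ] 0.009
[1.88180598 1.97947297 0.51086431]
```

Run:
```python
from h import *
manip.open_gripper(); p=np.array(get_obs()["position"]); manip.line_to(p+[0,0,.09],rate=.15)
pi=np.pi; S=np.array([.4457,-.2112,.0653])
for y in np.radians([-3,87,-93,177]):
    q=ik(S,[pi,0,y]); 
    q2=ik([.605,.092,.15],[pi,0,y-np.radians(14)])
    print(np.degrees(y), None if q is None else np.round(q,2), None if q2 is None else np.round(q2,2))
manip.goto(S+[0,0,.12],[pi,0,np.radians(-3)])
im,w=cloud("top"); print("latch",rect(w,None,.112,.13,(190,260,190,235)))
print("hub",rect(w,None,.117,.13,(205,245,155,200)))
sim,sw=cloud("scene"); print("S head",rect(sw,None,.085,.105,(245,280,180,220)))
o=np.hstack([cv2.resize(im[125:245,175:295],(480,480)),cv2.resize(sim[180:260,230:310],(300,480))]);cv2.imwrite("pics/l.png",o)
print(get_obs()["time_s"])
```

```text
-3.0000000000000004 [-0.69  0.15  1.96 -0.    1.03  0.94] [-0.05  0.32  1.57 -0.    1.25  1.82]
87.0 [-0.69  0.15  1.96  0.    1.03 -0.64] [-0.05  0.32  1.57 -0.    1.25  0.25]
-93.0 [-0.69  0.15  1.96 -0.    1.03  2.51] [-0.05  0.32  1.57  0.    1.25 -2.89]
177.0 [-0.69  0.15  1.96  0.    1.03 -2.21] [-0.05  0.32  1.57  0.    1.25 -1.32]
latch {'n': 84, 'c': array([511.3,  80.2]), 'sz': array([36.6, 10.5]), 'a': 5.9, 'mean': array([510.8,  79.4, 121. ]), 'z': np.float64(121.2)}
hub {'n': 296, 'c': array([605.5,  92. ]), 'sz': array([44.7, 44.5]), 'a': 73.7, 'mean': array([604.7,  91.6, 122.9]), 'z': np.float64(123.0)}
S head {'n': 154, 'c': array([ 445.5, -208.5]), 'sz': array([30.6, 31.5]), 'a': 83.5, 'mean': array([ 448.1, -211.3,   96.1]), 'z': np.float64(97.9)}
9.4833
```

View pics/l.png

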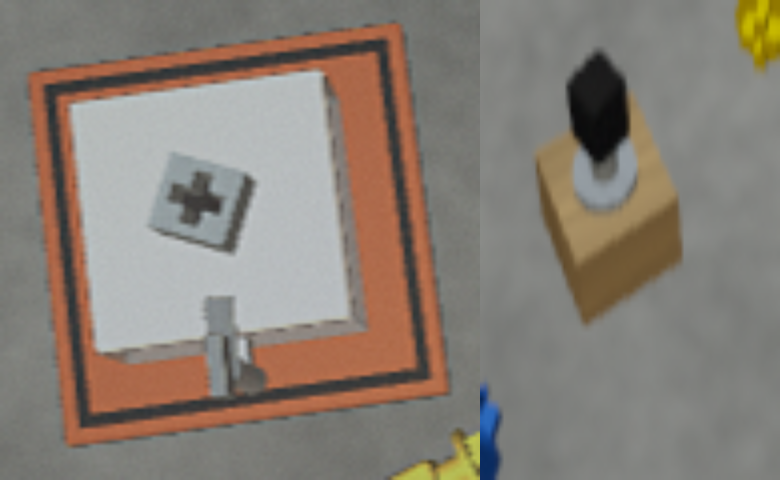

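The latch arm now points straight in over the lid (crop at 220,310). I'll pinch the stem head both ways so it centres on two axes, then lift it and carry it above the hub.

Run:
```python
from h import *
pi=np.pi; S=np.array([.4457,-.2112,.0663]); y=np.radians(-3)
def rep(t): o=get_obs();print(t,round(o["time_s"],2),np.round(o["position"],4),np.round(o["orientation"],3),np.round(o["wrist_force"],1),round(o["finger_gap"],4))
if manip.line_to(S,rate=.12,stop_force=12): rep("hit"); raise SystemExit
manip.close_gripper(20); rep("pinch1"); manip.open_gripper()
manip.line_to(S+[0,0,.055],rate=.15)
manip.goto(S+[0,0,.055],[pi,0,y+pi/2])
if manip.line_to(S,rate=.12,stop_force=12): rep("hit2"); raise SystemExit
manip.close_gripper(80); rep("grip"); print(get_obs()["ft_torque"])
manip.line_to(S+[0,0,.15],rate=.15); rep("lift")
H=np.array([.605,.092,.2])
manip.goto(H+[0,0,.02],[pi,0,np.radians(73.3)]); rep("over")
manip.line_to(H-[0,0,.006],rate=.1); rep("over")
sim,sw=cloud("scene"); cv2.imwrite("pics/s.png",cv2.resize(sim[70:190,310:470],(800,600))); np.savez("s2.npz",im=sim,w=sw)
```

```text
pinch1 11.17 [ 0.4457 -0.2111  0.0665] [-3.141  0.    -0.052] [-1.   2.3  2.8] 0.0294
grip 14.82 [ 0.446  -0.2114  0.0669] [3.141 0.    1.518] [-1.7  1.3  5.3] 0.0289
[ 0.24123025  0.2055617  -0.03319359]
lift 15.97 [ 0.4451 -0.2107  0.215 ] [-3.140e+00 -1.000e-03  1.518e+00] [-0.3 -0.2 -2.8] 0.0287
over 17.27 [0.6048 0.0909 0.2197] [-3.141e+00  1.000e-03  1.279e+00] [-0.6  1.  -2.6] 0.0288
over 17.68 [0.6045 0.0913 0.1934] [-3.14   0.     1.278] [-0.4 -0.5 -2. ] 0.029
```

View pics/s.png

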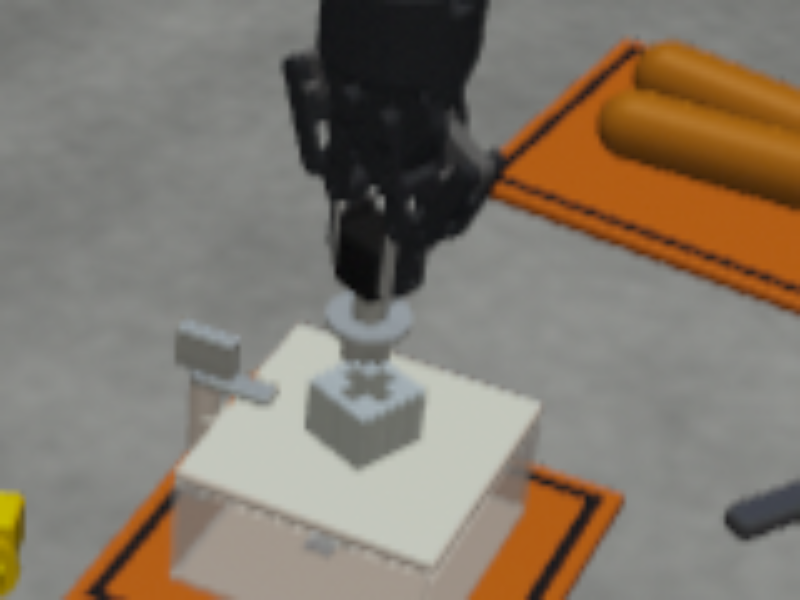

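The stem is upright and its flange (369,310) is centred over the hub (366,385). I'll try the insertion with a light force guard.

Run:
```python
from h import *
def rep(t): o=get_obs();print(t,round(o["time_s"],2),np.round(o["position"],4),np.round(o["orientation"],3),np.round(o["wrist_force"],1),np.round(o["ft_torque"],2),round(o["finger_gap"],4))
rep("0")
h=manip.line_to([.6052,.0922,.164],rate=.03,stop_force=8); print(h); rep("1")
if not h:
    h=manip.line_to([.6052,.0922,.146],rate=.02,stop_force=24); print(h); rep("2")
```

```text
0 17.73 [0.6051 0.0915 0.1942] [ 3.141 -0.     1.279] [ 1.3 -0.5 -1.9] [-0.02 -0.03 -0.03] 0.0287
True
1 18.51 [0.6049 0.0922 0.1693] [-3.141  0.     1.279] [-1.5 -0.6  4.1] [-0.04  0.26  0.03] 0.0289
```

The splines are resting on the hub, since 0.1693 is exactly the unmeshed height. I'll use the earlier scene cloud to get the flange-to-hub offset with a single camera.

Run:
```python
from h import *
from scipy.optimize import least_squares
s=np.load("s2.npz");im,w=s["im"],s["w"]
print("hub",rect(w,None,.121,.13,(365,400,135,170)))
sub=w[125:146,370:396]
print((sub[::2,::2,2]*1000).round(0))
for lo in (.165,.168,.170):
    print(lo,rect(w,None,lo,.179,(370,400,122,150)))
# flange outline in colour: enlarged crop
cv2.imwrite("pics/f.png",cv2.resize(im[105:175,345:415],(600,600),interpolation=cv2.INTER_CUBIC))
```

```text
hub {'n': 167, 'c': array([605.8,  94.7]), 'sz': array([46.1, 47.4]), 'a': 70.1, 'mean': array([606.1,  91.9, 125.7]), 'z': np.float64(125.9)}
[[  2.   2.   2.   0. 198. 201. 207. 208. 208. 210. 213. 210. 210.]
 [  0.   0.   1.   5.   1. 196. 200. 202. 204. 202. 212. 206.   4.]
 [  4.   4.  -1.   1. 174. 173. 188. 198. 198. 199.   2.   1.   6.]
 [  2.   0.   4. 173. 175. 178. 183. 183. 182. 176. 172.   4.   3.]
 [  5.  -1.   2. 172. 176. 173. 176. 178. 174. 175. 174. 171.   4.]
 [ 91.  94.   1. 170. 174. 175. 171. 171. 174. 174. 175.   2.   0.]
 [ 93.  92.  93.  92. 171. 173. 171. 174. 172. 173. 168.   5.   5.]
 [ 95.  93.  94.  94. 157. 161. 156. 160. 162.   3.   6.   3.  -1.]
 [ 92.  95.  93.  94.  96. 153. 147. 153. 154.  93.  90.   0.   4.]
 [ 93.  93.  94. 126. 127. 127. 123. 127. 126.  nan  92.  93.  92.]
 [ 91. 126. 126. 126. 128. 118. 123. 124. 120. 126. 125. 127.  93.]]
0.165 {'n': 129, 'c': array([603.9,  88.6]), 'sz': array([43.3, 39.9]), 'a': 23.1, 'mean': array([605.2,  85.7, 173.1]), 'z': np.float64(173.3)}
0.168 {'n': 128, 'c': array([603.9,  88.6]), 'sz': array([43.3, 39.9]), 'a': 23.1, 'mean': array([605.3,  85.8, 173.2]), 'z': np.float64(173.3)}
0.17 {'n': 120, 'c': array([603.9,  88.6]), 'sz': array([43.3, 39.9]), 'a': 23.1, 'mean': array([605.2,  86.3, 173.4]), 'z': np.float64(173.4)}
```

View pics/f.png

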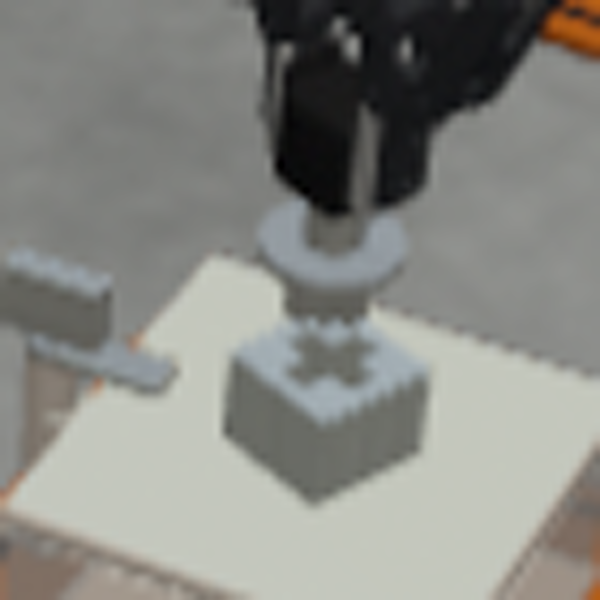

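Run:
```python
from h import *
p=eyes.camera_params("scene");K=np.array(p["intrinsics"]);T=np.linalg.inv(np.array(p["world_from_camera"]))
s=np.load("s2.npz");im,w=s["im"],s["w"]
def pr(X): c=T[:3,:3]@X+T[:3,3]; u=K@c; return u[:2]/u[2]
J=lambda X:np.stack([pr(X+[.001,0,0])-pr(X),pr(X+[0,.001,0])-pr(X)],1)
H=np.array([.6052,.0922,.1245]);F=np.array([.605,.0915,.1722])
print("pred",pr(H),pr(F),J(H).round(3).tolist())
# observed: silhouettes
# flange: grow of ellipse from mask of height band, top surface + predicted mask comparison
from scipy.optimize import minimize
def fit(poly,lo,hi,box,x0,up=None):
    u0,u1,v0,v1=box; sc=8
    m=((w[...,2]>lo)&(w[...,2]<hi))[v0:v1,u0:u1].astype(float)
    def cost(d):
        pts=np.array([pr(q) for q in poly(d)])
        k=np.zeros(((v1-v0)*sc,(u1-u0)*sc),np.uint8)
        hull=cv2.convexHull((((pts-[u0,v0])+.5)*sc).astype(np.int32)); cv2.fillConvexPoly(k,hull,1)
        k=cv2.resize(k.astype(np.float32),(u1-u0,v1-v0),interpolation=cv2.INTER_AREA)
        r=(k-m)
        return (r**2).sum()
    g=np.arange(-4,4.1,.5); C=np.array([[cost((x0[0]+a/1e3,x0[1]+b/1e3)) for b in g] for a in g]); i=np.unravel_index(C.argmin(),C.shape)
    wt=np.exp(-(C-C.min())/3); wt/=wt.sum()
    return g[i[0]],g[i[1]],C.min(),(wt.sum(1)@g).round(2),(wt.sum(0)@g).round(2)
t=np.linspace(0,2*np.pi,40)
cyl=lambda d:[np.array([d[0]+.022*np.cos(a),d[1]+.022*np.sin(a),z]) for a in t for z in(.1672,.1722)]
a=np.radians(73.4)
def blk(d): return [np.array([d[0]+np.cos(a)*i-np.sin(a)*j,d[1]+np.sin(a)*i+np.cos(a)*j,z]) for i in(-.022,.022) for j in(-.022,.022) for z in(.0965,.1245)]
# flange: only rows below the black head, i.e. lower half
v=int(pr(F)[1])
print("flange d",fit(cyl,.163,.18,(368,400,v,150),F[:2]))
print("hub d",fit(blk,.0965,.135,(360,405,int(pr(H)[1])-1,175),H[:2]))
```

```text
pred [382.63734216 147.64460386] [384.08044967 133.00047862] [[0.325, 0.202], [0.142, -0.19]]
flange d (np.float64(-3.5), np.float64(2.5), np.float64(2.082275390625), np.float64(-3.12), np.float64(2.33))
hub d (np.float64(-1.5), np.float64(4.0), np.float64(31.690673828125), np.float64(-1.27), np.float64(3.39))
```

The fit says the stem sits about 2 mm short of the hub in +x+y. I'll retry with offsets in that direction, starting each from just above contact.

Run:
```python
from h import *
def rep(t): o=get_obs();print(t,round(o["time_s"],2),np.round(o["position"],4),np.round(o["orientation"],3),np.round(o["wrist_force"],1),np.round(o["ft_torque"],2),round(o["finger_gap"],4),flush=True)
for dx,dy in [(1.5,1),(2.4,1.7),(.8,.5),(1.8,-.4),(.3,2.2)]:
    x,y=.6050+dx/1e3,.0922+dy/1e3
    manip.line_to([x,y,.1712],rate=.03)
    h=manip.line_to([x,y,.162],rate=.02,stop_force=8); rep((dx,dy,h))
    if not h: break
```

```text
(1.5, 1, False) 19.42 [0.6063 0.0934 0.1617] [-3.137e+00  1.000e-03  1.279e+00] [ 0.8  1.5 -3.6] [ 0.31 -0.02 -0.03] 0.0291
```

It meshed. Now I'll push it home.

Run:
```python
from h import *
def rep(t): o=get_obs();print(t,round(o["time_s"],2),np.round(o["position"],4),np.round(o["orientation"],3),np.round(o["wrist_force"],1),np.round(o["ft_torque"],2),round(o["finger_gap"],4),flush=True)
h=manip.line_to([.6065,.0932,.1465],rate=.02,stop_force=28); rep(h)
manip.pause(.5); rep("hold")
sim,sw=cloud("scene"); cv2.imwrite("pics/home.png",cv2.resize(sim[70:190,310:470],(800,600),interpolation=cv2.INTER_CUBIC))
im,w=cloud("top"); print("latch",rect(w,None,.112,.13,(190,260,190,235)))
```

```text
True 20.1 [0.6067 0.0934 0.152 ] [-3.138e+00  1.000e-03  1.280e+00] [-3.4  0.5  8.7] [0.03 0.71 0.02] 0.029
hold 20.6 [0.6067 0.0934 0.1521] [-3.138e+00  1.000e-03  1.280e+00] [-2.   0.6  8.3] [0.08 0.67 0.02] 0.0293
latch {'n': 84, 'c': array([511.3,  80.1]), 'sz': array([36.1, 10. ]), 'a': 6.2, 'mean': array([511. ,  79.4, 121.3]), 'z': np.float64(121.8)}
```

View pics/home.png

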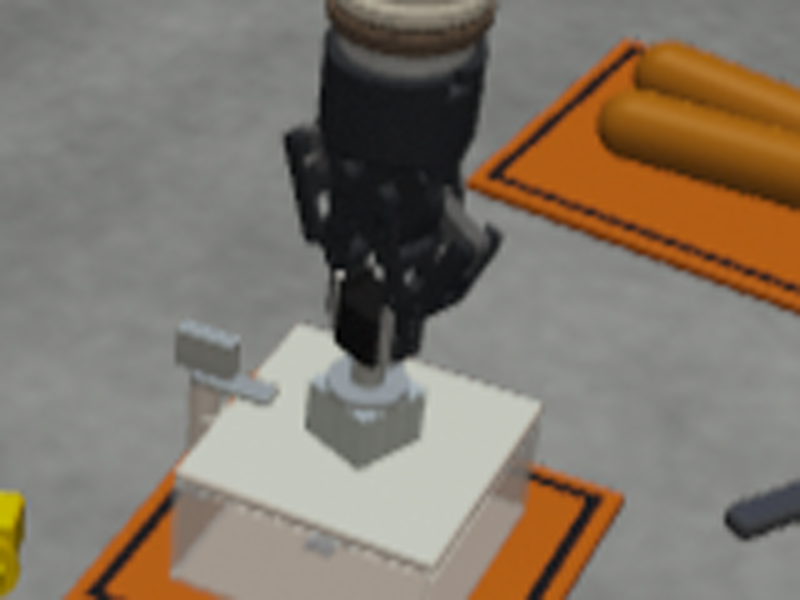

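The flange is on the hub in the picture (367,385), but the steady force of about 10 N is only the spring's. I'll press a little further for a firm seat.

Run:
```python
from h import *
def rep(t): o=get_obs();print(t,round(o["time_s"],2),np.round(o["position"],4),np.round(o["orientation"],3),np.round(o["wrist_force"],1),np.round(o["ft_torque"],2),flush=True);return o["wrist_force"][2]
z=.152
for i in range(10):
    z-=.0005; manip.line_to([.6066,.0933,z],rate=.01); manip.pause(.15)
    f=rep(round(z,4))
    if f>22: break
```

```text
0.1515 21.17 [0.6069 0.0933 0.153 ] [-3.137e+00  1.000e-03  1.280e+00] [-4.1  1.2  7. ] [ 0.28  0.84 -0.02]
0.151 21.57 [0.6069 0.0933 0.1525] [-3.137e+00  1.000e-03  1.280e+00] [-3.8  0.6  7.5] [0.25 0.9  0.05]
0.1505 21.97 [0.6069 0.0933 0.1521] [-3.137e+00  1.000e-03  1.280e+00] [-4.5  0.1  7.9] [0.24 0.95 0.01]
0.15 22.37 [0.6069 0.0933 0.1516] [-3.137e+00  1.000e-03  1.280e+00] [-3.9  2.4  8.6] [ 0.29  0.94 -0.01]
0.1495 22.77 [0.6069 0.0933 0.1515] [-3.137e+00  1.000e-03  1.280e+00] [-4.2  0.7  9.8] [0.19 1.2  0.03]
0.149 23.17 [0.607  0.0933 0.1514] [-3.137e+00  1.000e-03  1.280e+00] [-5.5  1.1 12.4] [ 0.24  1.31 -0.04]
0.1485 23.57 [0.607  0.0933 0.1514] [-3.137e+00  1.000e-03  1.280e+00] [-7.2  0.6 14.6] [ 0.25  1.53 -0.02]
0.148 23.97 [0.607  0.0933 0.1514] [-3.137e+00  1.000e-03  1.280e+00] [-8.5  1.2 16.4] [0.23 1.72 0.01]
0.1475 24.37 [0.6071 0.0933 0.1513] [-3.137e+00  1.000e-03  1.280e+00] [-10.4   0.5  19. ] [ 0.19  1.9  -0.02]
0.147 24.77 [0.6071 0.0933 0.1513] [-3.138e+00  1.000e-03  1.280e+00] [-10.7   1.6  20.5] [0.2  2.2  0.01]
```

The stem is seated: the height has stopped at 0.1513, which is 18 mm below the unmeshed height, and the force keeps rising. Handing in.

```bash
python3 -c "
from rig import manip
print(manip.job_done())"
```

```text
the job is handed in; nothing more can be done
None
```

The job is handed in at about 25 s: the latch is turned fully in over the lid, and the black stem is meshed, seated and still held upright and pressed home; I never reached for the bowl, jar or spoon, but took no final picture to check them.

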